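# Tip a tube carton over the lip into its bench holder

### The arm

A 7-joint arm with a two-finger parallel gripper is mounted at the origin on the work surface. World frame = base frame: x ahead of the robot, y to its left, z up, the work surface at z = 0. Lengths are in mm, angles in rad, forces in N, time in s.
With the tool pointing down it reaches from about 400 to 900 mm from the base axis. Payload 5.6 kg.
Tool frame: the origin (TCP) lies midway between the tips of the shut fingers; the grasp point (between the pads) lies 19 mm behind it; z points along the fingers, y is the line along which they close (so a half turn about z gives the same grasp; the last joint's range is limited). The gripper opens to 92 mm and grips with 3 to 60 N. Pads are 20 mm wide; open, the fingers measure 128 mm over their backs; the gripper's body (75 mm by 189 mm) begins 69 mm behind the grasp point.
Start: joints at [-1.19, 0.468, -0.012, 1.603, 0.006, 1.071, -0.056], TCP at [267.338, 592.486, 214.592] pointing down, gripper open.
Joint ranges: [-2.53, 2.53], [-0.31, 2.02], [-1.57, 1.55], [0.28, 2.44], [-1.29, 4.43], [0.15, 1.84], [-2.92, 2.92]. Speed limits (rad/s): [2.57, 2.57, 3.14, 3.14, 3.14, 3.14, 3.14].

### API

Orientations are given as a rotation vector (axis times angle).
In Python, from cell import robot, grip, kin, viewer gives the robot as it stands. Calls block until the motion is done:
- robot.movep(position, orientation): joint-space move of the TCP to a pose.
- robot.servo_line(position, feed=150, rotation=None): straight line of the TCP; rotation=None keeps the orientation; feed is the mean speed in mm/s.
- robot.goto_joints(angles): joint-space move.
- grip(opening, newtons=None): opening from 0.0 (shut) to 1.0 (fully open); newtons is the grip in N (None keeps the last); returns when the fingers have stopped.
- robot.hold(seconds).
- kin.ik(position, orientation): joint angles nearest the present ones, or None.
- robot.observe(): the state.
- viewer.read_camera(name): name is "scene" or "top" or "wrist"; returns the picture (480x640x3 uint8, red, green, blue); there is no depth.
- viewer.camera_info(name): a dict with "camera_matrix" (3x3 intrinsics, pixels), "R" (3x3) and "t" (3): a world point X has camera coordinates R X + t. Camera axes: x right, y down, z forward; pixel columns grow to the right and rows downward; lengths in mm; the calibration is good to about 2 mm. A picture is of the moment at which its call begins: read the wrist's pose just before it. camera_info takes no time and is no camera call; for the wrist camera it gives the pose at the moment of the call.
A pose or a line that the arm cannot do raises robot.IKError and nothing moves.
- robot.job_done(): hands the job in; it is judged then, once.
Trained networks look in the newest picture that a camera, given by its name, has taken for a name from the list of things; names that differ only in an ending like _2 or _b are one class to them, and where a whole thing is asked for, a point or a joint stands for the part that bears it (a point fixed in the world has none). Each returns a list of dicts, best first, with "confidence" (0 to 1); they miss things now and then, are a little off and sometimes report something else, mostly with a low value. They report only what shows in the picture. A call takes as long as a camera call. They do not tell look-alikes from the thing itself.
- viewer.silhouettes(name, camera): "mask" (480x640 bool, what is visible of it).
- viewer.pinpoint(name, camera): "at" ([x, y, z] in mm, in the coordinates of the camera as it stood for that picture, good to about 4 mm: a listed point, or the origin of a listed thing).
The state is a dict: "t": time; "joints": joint angles; "joint_velocities": joint speeds; "joint_torque": joint torques, N m; "tcp_pos": TCP position; "tcp_rot": TCP orientation; "contact_force": force on the tool from outside, world axes, zero at the start; "wrist_torque": the same for the moment, N m; "grip_width": opening from 0.0 (shut) to 1.0 (fully open); "grip_force": force on a finger pad.
Only numpy, scipy, OpenCV 4.12 (cv2) and the standard library are available. Lean on these libraries where they do the work, as an engineer would, in place of code of your own. Each camera call takes 0.05 s, during which the arm holds its last target. There are 200 camera calls.

### The job

The carton of sample tubes lies flat on the lab bench, tear-out panel down, in front of its sheet-steel holder. Push it up square against the holder's front lip and, pushing high on the carton, tip it over the lip onto its long side so that the tear-out panel faces out of the holder; then push it home until it drops down behind the lip and stands there upright. Go gently: the carton is thin board, so never press on it with more than 20 N; and leave the other things on the bench where they are.

Things in the scene. Friction and masses are not known exactly. Their poses are not given: they have to be found in the camera images.
- carton: closed brown cardboard carton of sample tubes, 100 mm (its x) by 210 (y) by 75 (z), 0.45 to 0.75 kg, centre of mass in its middle; too wide to grasp. Origin: centre of the 100 x 210 face with the oval perforated tear-out panel, on the bench at the start. z points into the carton (up at the start), x roughly towards the holder. Loaded correctly, its x points down and z into the holder.
- push_edge (a point): middle of the carton's upper long edge away from the holder (carton x -50, z 75 mm). Pushed level 10 to 25 mm below it the carton slides (1 to 6 N), then tips over the lip (5 to 9 N); lower down it takes more. Follow it round the lip, creeping up the face: sliding down the face jams it. Past about 60 degrees it falls over by itself and leans 5 degrees back, still lying on the lip.
- holder: fixed sheet-steel tray, screwed to the bench. Origin: bench height, middle of the front lip's outer face. x points level into the holder (the way to push), y along the lip, z up. Floor 4 mm above the bench; low cheeks (22 mm high, from x = 22 mm) at the ends, 240 mm apart. Carton seated: its origin at x 4 to 7.5 mm, z 54 mm, y within 15 mm of 0; still on the lip: z 59 to 60 mm.
- lip_top (a point): middle of the front lip's rounded, rubber-trimmed top edge, 10 mm above the bench; the lip is 4 mm thick (holder x 0 to 4 mm) and 240 mm long; the carton tips over it. Once tipped, the carton takes 4 to 8 N to slide on over the lip into the holder, best pushed low; then it meets the back plate and its front drops 6 mm behind the lip.
- back_plate (a point): middle of the top edge of the back plate's inner face, at holder x = 82.5 mm, 30 mm above the bench: 78.5 mm behind the lip, for the carton's 75 mm. The back plate is rigid.
- tube_rack: bystander: flat yellow tube rack, 235 x 85 x 22 mm, origin at the centre of its underside
- tip_box: bystander: blue pipette-tip box with lid, 89 x 126 x 79 mm, origin at the centre of its underside
- jar: bystander: round jar with white lid, 90 mm diameter, 105 mm high, origin at the centre of its underside
Things that resemble listed ones, but are neither listed nor needed, are in the scene too. What is meant by the carton is not blue, and is the larger of those in its own colour.

How it is judged:
By the outcome, as a careful person would: the job done as asked, in the order asked, and still so for the second after the job is handed in, with the robot touching nothing.
It also fails if it takes over 69 s, if anything falls off the work surface, if the arm or the gripper's body presses on something with over 40 N, if the wrist force passes 120 N, or if a joint passes its speed limit or range.

## Working session

There is one attempt and no reset: what is moved stays moved. The work goes in short steps, each a Python script; the robot and the scene stay as the last script left them, time stands still between calls to the robot, and variables do not carry over. Pictures are saved under pics/ and viewed, at most 10 in all, crops included, and the job is handed in when it is done.

```bash
ls; mkdir -p pics; cat > h.py <<'E'
import numpy as np, cv2
from cell import robot, grip, kin, viewer
from scipy.spatial.transform import Rotation as Rn
def toworld(p,ci): return np.array(ci["R"]).T@(np.array(p)-np.array(ci["t"]))
def pix(X,ci):
    c=np.array(ci["R"])@np.array(X)+np.array(ci["t"]); q=np.array(ci["camera_matrix"])@c; return q[:2]/q[2]
def ray(uv,ci,z):
    d=np.array(ci["R"]).T@np.linalg.inv(np.array(ci["camera_matrix"]))@np.array([uv[0],uv[1],1.]); o=-np.array(ci["R"]).T@np.array(ci["t"]); return o+d*(z-o[2])/d[2]
def save(n,img): cv2.imwrite("pics/"+n,img[...,::-1])
E
python3 - <<'E'
from h import *
np.set_printoptions(precision=1,suppress=True)
for c in ("top","scene"):
    im=viewer.read_camera(c); save(c+"0.png",im); ci=viewer.camera_info(c)
    for n in ("carton","push_edge","holder","lip_top","back_plate","tube_rack","tip_box","jar"):
        for d in viewer.pinpoint(n,c): w=toworld(d["at"],ci); print(c,n,round(d["confidence"],2),w,pix(w,ci))
print(robot.observe())
E
```

```text
pics
top carton 0.98 [ 179.3 -294.2    2.2] [447.6 361. ]
top carton 0.92 [766.1 159.9  -2.4] [284.5 153.3]
top carton 0.72 [ 583.8 -106.3   33.5] [377.6 211.8]
top carton 0.68 [538.7  48.9   2.2] [321.7 229.6]
top carton 0.65 [562.4 -29.3  10.7] [349.6 221. ]
top push_edge 0.83 [516.7  92.8  76.7] [305.1 231.5]
top push_edge 0.74 [734.1 145.7  56.5] [287.7 156.8]
top push_edge 0.74 [ 203.6 -253.3   71.8] [437.3 351.8]
top holder 0.57 [562.5 -34.5  -3.8] [351.2 222.1]
top lip_top 0.97 [561.1 -26.9   8.6] [348.7 221.6]
top back_plate 0.76 [ 582.4 -108.9   33.1] [378.6 212.4]
top tube_rack 0.87 [546.9 410.2   1.9] [194.3 225.7]
top jar 0.76 [ 425.1 -358.    -0.1] [467.6 271. ]
scene carton 0.79 [767.8 160.4  -1.8] [267.3 352.7]
scene carton 0.63 [ 179.8 -300.8   -0.9] [330.9 157.9]
scene carton 0.6 [537.8  49.5   0.8] [312.3 275.4]
scene push_edge 0.98 [ 202.4 -255.1   76.1] [334.3 149.7]
scene push_edge 0.73 [730.4 145.8  52.2] [273.9 329.5]
scene push_edge 0.56 [513.   92.7  73. ] [328.7 264.9]
scene holder 0.61 [556.6 -29.8  -2.7] [290.1 262.2]
scene lip_top 0.58 [564.9 -32.9  11.7] [286.7 260. ]
scene back_plate 0.71 [ 585.8 -113.4   29.5] [263.7 242.9]
scene tube_rack 0.69 [550.4 409.5  -0.6] [400.9 372.4]
scene tip_box 0.78 [ 614.6 -346.9   -2.5] [215.3 210. ]
scene jar 0.7 [ 424.7 -358.    -0.3] [263.1 180.7]
scene jar 0.56 [546.8 409.5   1.7] [402.1 371. ]
{'t': 0.9, 'joints': array([-1.2,  0.5, -0. ,  1.6,  0. ,  1.1, -0.1]), 'joint_velocities': array([ 0., -0.,  0.,  0., -0., -0.,  0.]), 'joint_torque': array([ -0. , -52. ,  -0. , -24.4,  -0.1,   0. ,  -0. ]), 'tcp_pos': array([267.3, 592.5, 214.6]), 'tcp_rot': array([0.7, 3.1, 0. ]), 'contact_force': array([ 0.1,  0.7, -0.4]), 'wrist_torque': array([-0., -0.,  0.]), 'grip_force': 0.0, 'grip_width': 1.003302150401694}
```

View pics/top0.png

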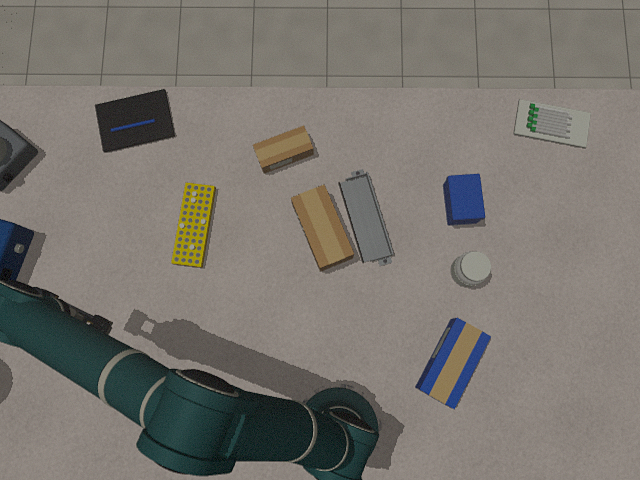

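View pics/scene0.png

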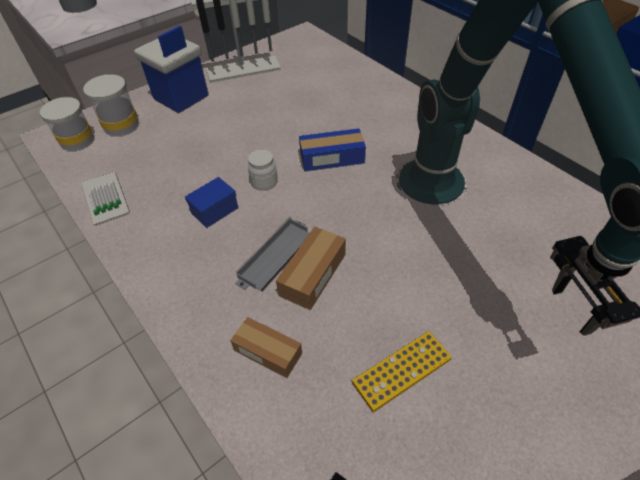

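The top view shows the large brown carton at (322,228), the grey holder at (366,217), the blue tip box at (464,199) and the jar at (472,268). The small brown carton at (285,150) and the blue one at (453,362) are look-alikes. I'll move over the pair next for a close wrist view.

```bash
cat >> h.py <<'E'
def rot(u,tilt=0):
    "tool x along u (world xy), z down; tilt>0: tips lead forward, body leans back"
    u=np.array([u[0],u[1],0.])/np.hypot(u[0],u[1]); z=np.array([0,0,-1.]); c,s=np.cos(tilt),np.sin(tilt)
    z2=c*z+s*u; x2=c*u-s*z; return Rn.from_matrix(np.stack([x2,np.cross(z2,x2),z2],1)).as_rotvec()
E
python3 - <<'E'
from h import *
np.set_printoptions(precision=1,suppress=True)
u=np.array([.25,-.97])
robot.movep([535,40,380],rot(u)); print(robot.observe()["t"])
ci=viewer.camera_info("wrist"); im=viewer.read_camera("wrist"); save("w1.png",im)
print(-np.array(ci["R"]).T@np.array(ci["t"]))
for n in ("carton","push_edge","holder","lip_top","back_plate"):
    for d in viewer.pinpoint(n,"wrist"): w=toworld(d["at"],ci); print(n,round(d["confidence"],2),w,pix(w,ci))
for n in ("carton","holder"):
    for d in viewer.silhouettes(n,"wrist"):
        m=d["mask"].astype(np.uint8); np.save(f"{n}.npy",m)if d["confidence"]>.5 else 0; print(n,d["confidence"],m.sum(),cv2.minAreaRect(cv2.findNonZero(m)))
import pickle;pickle.dump(ci,open("ci.pkl","wb"))
E
```

```text
3.1667
[554.5 -29.3 549.2]
carton 0.95 [765.2 159.6   0.4] [170.5 231.9]
carton 0.82 [532.9  48.9  -0.1] [323.6 202.6]
carton 0.59 [ 177.  -302.5   -1.4] [626.4  28.2]
push_edge 0.96 [732.1 146.6  56.8] [177.6 237.9]
push_edge 0.91 [516.3  96.1  73.9] [326.6 244.5]
holder 0.9 [566.2 -32.7  -1.5] [316.1 146.6]
holder 0.75 [516.3  94.3  75.8] [326.9 243.7]
lip_top 0.85 [562.4 -36.5   7.8] [319.  144.6]
back_plate 0.67 [ 581.6 -110.3   28.9] [318.8  88. ]
carton 0.84 6467 ((159.94119262695312, 235.7647247314453), (108.17088317871094, 64.99954986572266), 75.96376037597656)
carton 0.67 10877 ((322.496337890625, 205.47557067871094), (73.37908935546875, 152.34564208984375), 81.46923065185547)
carton 0.63 4979 ((596.4999389648438, 54.49999237060547), (108.99998474121094, 84.99998474121094), 90.0)
carton 0.58 11503 ((317.5281066894531, 115.28471374511719), (66.564697265625, 191.7705841064453), 87.95458984375)
holder 0.8 11109 ((318.0557556152344, 114.74510192871094), (65.52391052246094, 189.5172882080078), 87.9786376953125)
```

View pics/w1.png

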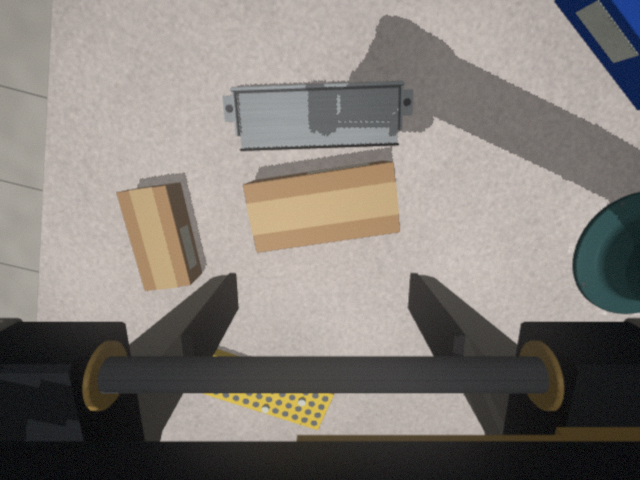

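The wrist view shows the dark rubber lip running from about (241,150) to (398,145). The carton's top-face corners are at about (244,183), (394,161), (399,232) and (257,252).

```bash
python3 - <<'E'
from h import *
import pickle
np.set_printoptions(precision=1,suppress=True)
ci=pickle.load(open("ci.pkl","rb")); g=cv2.cvtColor(cv2.imread("pics/w1.png"),cv2.COLOR_BGR2GRAY).astype(float)
xs=np.arange(244,396); ys=[]
for x in xs:
    c=g[139:157,x]; w=np.clip(80-c,0,None); ys.append((w*np.arange(139,157)).sum()/w.sum() if w.sum()>0 else np.nan)
ys=np.array(ys); k=~np.isnan(ys); p=np.polyfit(xs[k],ys[k],1); print(k.sum(),p,np.std(ys[k]-np.polyval(p,xs[k])))
L=ray((240,np.polyval(p,240)),ci,10); R=ray((398.5,np.polyval(p,398.5)),ci,10); d=(R-L)[:2]; print(L,R,np.hypot(*d))
v=-d/np.hypot(*d); u=np.array([v[1],-v[0]]); mid=(L+R)[:2]/2; print("u",u,"v",v,"mid",mid)
C=np.array([ray(q,ci,75)[:2] for q in ((244,183),(394,161),(399,232),(257,252))]); 
loc=np.stack([(C-mid)@u,(C-mid)@v],1); print(loc,loc.mean(0)); e=loc[1]-loc[0];print(np.hypot(*e),np.degrees(np.arctan2(e[0],-e[1])))
m=np.load("carton.npy") if 0 else None
E
```

```text
152 [ -0.  157.9] 0.129171273394779
[677.3   0.5  10. ] [446.  -68.4  10. ] 241.30691339794674
u [ 0.3 -1. ] v [1.  0.3] mid [561.6 -33.9]
[[ -45.6  104.3]
 [ -23.3 -101.2]
 [-122.3 -110.2]
 [-145.    94.8]] [-84.1  -3.1]
206.72119102911066 6.206388645671501
```

```bash
cat >> h.py <<'E'
u=np.array([.2854,-.9584]); u/=np.hypot(*u); v=np.array([-u[1],u[0]])
O=np.array([561.6,-33.9])-2*u      # lip outer face, middle
T=0.25
def tcp(x,z,y=0,t=T):
    "TCP so that the leading fingertip corner is at holder (x,y,z)"
    p=O+x*u+y*v; return np.array([p[0],p[1],z])-10*np.array([*(np.cos(t)*u),np.sin(t)])
def loc(o,t=T):
    p=o["tcp_pos"]+10*np.array([*(np.cos(t)*u),np.sin(t)]); return np.array([(p[:2]-O)@u,(p[:2]-O)@v,p[2]])
def force(o,b): f=o["contact_force"]-b; return np.array([-f[:2]@u,-f[:2]@v,-f[2]])  # on the carton
E
python3 - <<'E'
from h import *
np.set_printoptions(precision=1,suppress=True)
robot.movep(tcp(-175,140),rot(u,T)); robot.servo_line(tcp(-170,58),feed=120)
robot.hold(.2); o=robot.observe(); b=o["contact_force"]; np.save("b.npy",b); print(o["t"],loc(o),b)
for i,x in enumerate(np.arange(-168,-101,2.)):
    robot.servo_line(tcp(x,58),feed=40); o=robot.observe(); f=force(o,b)
    if i%4==0 or f[0]>4.5: print(round(o["t"],2),x,loc(o),f)
    if np.linalg.norm(f)>12: print("stop");break
viewer.read_camera("top")
im=viewer.read_camera("wrist");save("w2.png",im)
E
```

```text
5.6417 [-170.2    0.5   58.6] [-0.7  0.4  0.6]
5.89 -168.0 [-167.9    0.    58.2] [-0.3 -0.4  0.1]
6.89 -160.0 [-159.9   -0.    58. ] [-0.3 -0.4  0.8]
7.89 -152.0 [-151.8   -0.    58. ] [-0.1 -0.3  1.1]
8.89 -144.0 [-143.8   -0.    58. ] [-1.3 -1.1  0.4]
9.89 -136.0 [-136.3    0.3   58. ] [ 1.5 -1.7  2.9]
10.89 -128.0 [-127.8    0.    58. ] [ 1.9 -1.7 -0.5]
11.89 -120.0 [-119.8   -0.    58. ] [ 1.6 -3.2  1.2]
12.89 -112.0 [-111.9   -0.1   58. ] [ 2.2 -2.   0.2]
13.89 -104.0 [-103.9   -0.2   57.9] [ 2.9 -0.4  0.1]
```

View pics/w2.png

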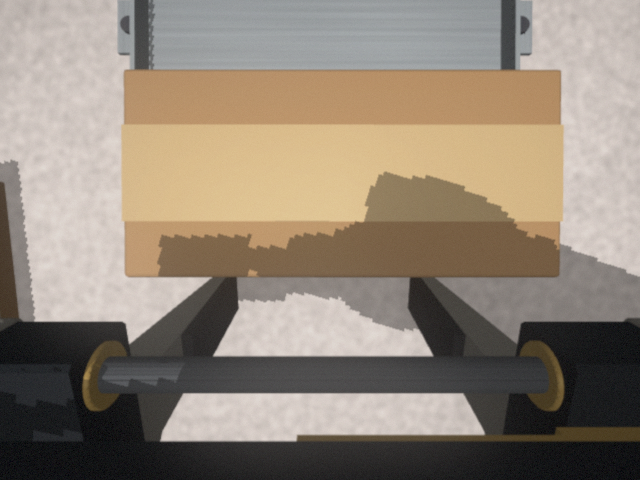

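The carton looks square to the lip (edges level at rows 70 and 276), but it sits right of centre: columns 124–560, against cheeks at 135–518. I'll work out the lateral offset.

```bash
python3 - <<'E'
from h import *
np.set_printoptions(precision=1,suppress=True)
ci=viewer.camera_info("wrist"); print(robot.observe()["t"])
h=lambda q,z:(lambda p:np.array([(p[:2]-O)@u,(p[:2]-O)@v]))(ray(q,ci,z))
print("carton",[h(q,75) for q in ((124,70),(560,70),(125,276),(559,276))])
print("cheek",[h(q,22) for q in ((148,3),(503,3),(135,3),(518,3),(152,68),(502,68))])
print("ears",[h(q,2) for q in ((118,25),(532,25))])
E
```

```text
14.2417
carton [array([-3.5, 95.3]), array([  -3.4, -111.1]), array([-101.2,   95.4]), array([-101. , -111.5])]
cheek [array([ 64.2, 110.8]), array([  64.3, -111.7]), array([ 64.2, 118.9]), array([  64.3, -121.1]), array([ 23.7, 108.5]), array([  23.8, -111.3])]
ears [array([ 62.9, 141.6]), array([  63.1, -142.1])]
```

```bash
python3 - <<'E'
from h import *
np.set_printoptions(precision=1,suppress=True)
b=np.load("b.npy"); R=rot(u,T)
def P(th):
    s=49+8*th/60; a=np.radians(th); return -100*np.cos(a)+s*np.sin(a), 9+100*np.sin(a)+s*np.cos(a)
low=0
for th in np.arange(0,73,2.):
    x,z=P(th); robot.servo_line(tcp(x,z),feed=40); o=robot.observe(); f=force(o,b)
    print(round(o["t"],2),th,np.array([x,z]),f)
    if np.linalg.norm(f)>13: print("stop");break
    low = low+1 if th>56 and np.linalg.norm(f)<1.2 else 0
    if low>=2: print("gone");break
im=viewer.read_camera("scene");save("s3.png",im[180:330,220:420].repeat(3,0).repeat(3,1))
E
```

```text
14.49 0.0 [-100.   58.] [ 3.2 -1.1 -0. ]
14.74 2.0 [-98.2  61.7] [2.7 0.4 1. ]
14.99 4.0 [-96.3  65.4] [2.7 0.6 0.6]
15.24 6.0 [-94.2  69. ] [2.8 0.7 0.9]
15.49 8.0 [-92.1  72.5] [2.4 1.2 0.3]
15.74 10.0 [-89.7  75.9] [2.1 2.4 1.7]
15.99 12.0 [-87.3  79.3] [1.5 2.6 0.4]
16.24 14.0 [-84.7  82.5] [2.6 1.4 0.4]
16.49 16.0 [-82.   85.7] [ 0.9  1.5 -0.4]
16.74 18.0 [-79.2  88.8] [1.5 0.8 0.7]
16.99 20.0 [-76.3  91.8] [1.4 0.6 0.3]
17.25 22.0 [-73.3  94.6] [ 1.1 -0.4  0.4]
17.51 24.0 [-70.1  97.4] [ 1.4 -0.2  1.8]
17.77 26.0 [-66.9 100. ] [ 1.4 -0.6  1.3]
18.02 28.0 [-63.5 102.5] [ 1.2 -0.7 -0.1]
18.28 30.0 [-60.1 104.9] [1.6 0.1 1.3]
18.54 32.0 [-56.6 107.2] [0.9 0.1 0.3]
18.8 34.0 [-53.  109.3] [ 1.6 -0.2 -0.2]
19.06 36.0 [-49.3 111.3] [ 0.2 -1.   0.8]
19.32 38.0 [-45.5 113.2] [ 0.8 -0.8 -0.6]
19.57 40.0 [-41.7 114.9] [ 0.4 -0.4  0.5]
19.83 42.0 [-37.8 116.5] [ 1.5 -1.9  0.2]
20.09 44.0 [-33.8 117.9] [ 0.8 -0.4  0.3]
20.35 46.0 [-29.8 119.2] [-0.7 -0.8 -0.1]
20.61 48.0 [-25.7 120.4] [ 0.1 -1.1 -0.2]
20.87 50.0 [-21.6 121.4] [ 0.9 -1.2  0.4]
21.12 52.0 [-17.5 122.2] [ 0.1 -0.5  1.9]
21.38 54.0 [-13.3 122.9] [ 0.2 -0.4 -1.1]
21.64 56.0 [ -9.1 123.5] [-0.9 -0.2 -0. ]
21.9 58.0 [ -4.9 123.9] [ 0.5 -0.8 -1. ]
22.16 60.0 [ -0.6 124.1] [-0.3 -0.2  0.6]
22.42 62.0 [  3.6 124.2] [-0.8 -1.2  1.2]
22.68 64.0 [  7.9 124.1] [-0.5 -0.5  0.3]
22.93 66.0 [ 12.1 123.9] [ 0.  -0.3  1. ]
gone
```

View pics/s3.png

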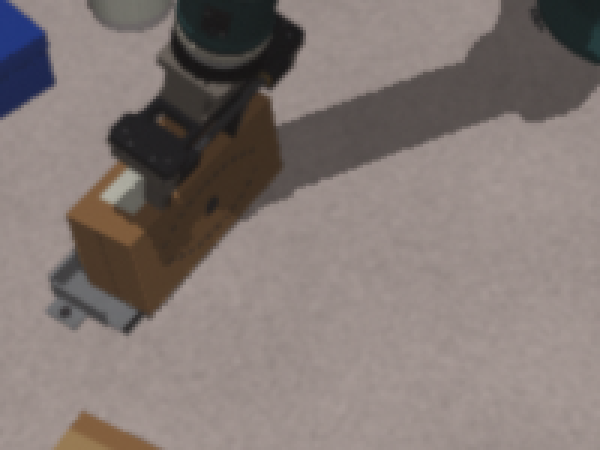

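The scene crop shows the carton tipped onto its long side on the lip, with the oval panel (about (210,200) in the crop) facing out. Next I retreat and push it low.

```bash
python3 - <<'E'
from h import *
np.set_printoptions(precision=1,suppress=True)
for p in ((5,150),(-70,150),(-50,25)): robot.servo_line(tcp(*p,y=-7),feed=150)
robot.hold(.2); b=robot.observe()["contact_force"]; np.save("b2.npy",b)
robot.servo_line(tcp(-18,25,y=-7),feed=60)
for x in np.arange(-17,7.1,1.):
    robot.servo_line(tcp(x,25,y=-7),feed=20); o=robot.observe(); f=force(o,b)
    print(round(o["t"],2),x,loc(o),f)
    if np.linalg.norm(f)>11: print("stop");break
im=viewer.read_camera("scene");save("s4.png",im[180:330,220:420].repeat(3,0).repeat(3,1))
ci=viewer.camera_info("scene")
for d in viewer.pinpoint("carton","scene"):
    w=toworld(d["at"],ci); print(d["confidence"],(w[:2]-O)@u,(w[:2]-O)@v,w[2])
E
```

```text
26.09 -17.0 [-17.3  -6.9  24.9] [-0.9 -0.2  0.5]
26.34 -16.0 [-16.1  -7.   25. ] [-0.2  0.3 -0.1]
26.59 -15.0 [-14.9  -7.   25. ] [ 0.2  0.5 -0.7]
26.84 -14.0 [-13.9  -7.   25. ] [-0.2  0.7 -0.7]
27.09 -13.0 [-12.9  -7.   25. ] [0.6 0.8 0.1]
27.34 -12.0 [-11.9  -7.   25. ] [-0.5  0.5 -0.1]
27.59 -11.0 [-10.9  -7.1  25. ] [-0.1  0.9 -0.7]
27.84 -10.0 [-9.9 -7.  25. ] [-0.1  1.2 -1.2]
28.09 -9.0 [-9.4 -7.  24.9] [ 1.8  0.6 -0.6]
28.34 -8.0 [-8.8 -7.  24.9] [ 4.1  0.3 -0.7]
28.59 -7.0 [-7.  -7.1 24.9] [2.8 0.2 1.8]
28.84 -6.0 [-5.8 -7.1 24.9] [1.2 1.4 0.8]
29.09 -5.0 [-4.8 -7.1 25. ] [ 2.3 -1.3  2.1]
29.34 -4.0 [-3.8 -7.1 25. ] [ 1.6 -0.2  0.9]
29.59 -3.0 [-2.9 -7.  25. ] [1.7 0.5 1.3]
29.84 -2.0 [-1.9 -7.  25. ] [ 2.1 -0.2  1.7]
30.09 -1.0 [-0.9 -7.  25. ] [2.  0.7 1.2]
30.34 0.0 [ 0.1 -6.9 25. ] [1.9 0.7 1.2]
30.59 1.0 [ 1.1 -7.  25. ] [2.1 0.7 1.5]
30.84 2.0 [ 2.1 -7.  25. ] [1.3 0.3 2. ]
31.09 3.0 [ 3.2 -7.  25. ] [1.8 1.  1.4]
31.34 4.0 [ 4.2 -7.  25. ] [1.8 0.6 1.1]
31.59 5.0 [ 5.1 -7.1 25. ] [2.9 0.3 3.2]
31.84 6.0 [ 6.1 -7.  25. ] [2.7 0.5 1.3]
32.09 7.0 [ 7.1 -7.  25. ] [2.8 1.2 1.6]
0.92 9.176188543201684 -6.579455255753418 57.51203453426237
0.89 -125.68459064335198 250.90263133218576 -2.7168233622359876
0.76 147.29032264179952 -442.3255375399763 3.798742546656844
0.5 272.9137136063986 -223.1129642637519 -1.1146432687880368
```

View pics/s4.png

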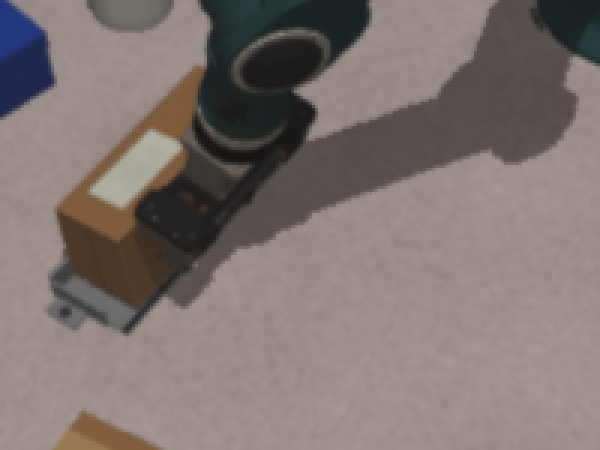

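The carton is upright in the holder with the fingers still on it. There's no clear rise from the back plate yet, so I keep pushing.

```bash
python3 - <<'E'
from h import *
np.set_printoptions(precision=1,suppress=True)
b=np.load("b2.npy")
for x in np.arange(7.5,13.1,.5):
    robot.servo_line(tcp(x,25,y=-7),feed=20); o=robot.observe(); f=force(o,b)
    print(round(o["t"],2),x,loc(o),f)
    if np.linalg.norm(f)>10: print("stop");break
robot.servo_line(tcp(-60,25,y=-7),feed=100); robot.servo_line(tcp(-110,120,y=-7),feed=150); robot.hold(.3)
ci=viewer.camera_info("wrist"); im=viewer.read_camera("wrist");save("w5.png",im)
for c in("wrist","scene","top"):
    im=viewer.read_camera(c); ci=viewer.camera_info(c)
    for d in viewer.pinpoint("carton",c):
        w=toworld(d["at"],ci)
        if w[2]>30: print(c,d["confidence"],(w[:2]-O)@u,(w[:2]-O)@v,w[2])
    if c=="scene": save("s5.png",im[180:330,220:420].repeat(3,0).repeat(3,1))
E
```

```text
32.44 7.5 [ 7.2 -7.  24.9] [3.2 0.4 1.9]
32.69 8.0 [ 7.4 -7.  24.8] [4.4 1.  1.2]
32.94 8.5 [ 7.4 -7.  24.7] [5.6 0.2 2. ]
33.19 9.0 [ 7.5 -7.  24.6] [6.  0.5 1.5]
33.44 9.5 [ 7.6 -7.  24.5] [7.  0.7 1.6]
33.69 10.0 [ 7.6 -7.  24.4] [8.2 0.3 1.7]
33.94 10.5 [ 7.7 -7.  24.3] [9.4 0.7 2.1]
34.19 11.0 [ 7.7 -7.  24.2] [10.4  1.2  3. ]
stop
wrist 0.78 7.106931719235147 -10.00489819982221 56.469478540458816
scene 0.97 3.1639973190929642 -3.8760285490899182 56.261018656485945
top 0.67 5.383373348745911 -3.165398629376566 53.271929425129116
top 0.55 80.98347458363261 -4.974616632103262 104.40207145009816
```

View pics/w5.png

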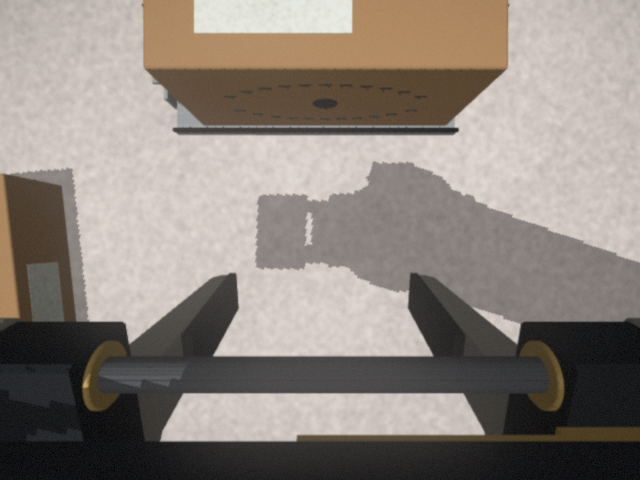

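View pics/s5.png

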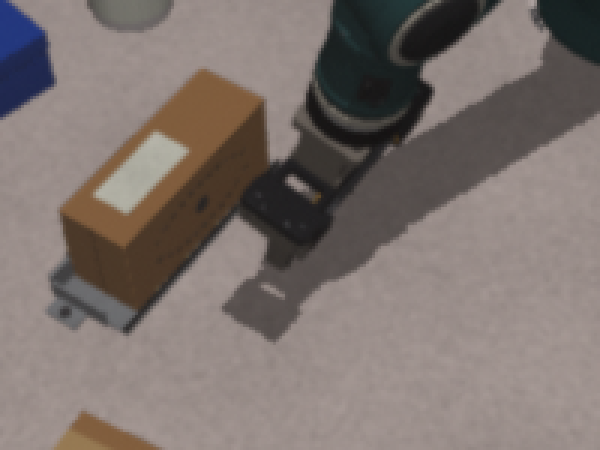

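The wrist view shows the carton's top front edge at row 69, columns 144–508, with the panel facing out and the lip line in front of it at row 130. From the width and row of that edge I can tell whether the carton is seated or still leaning on the lip.

```bash
python3 - <<'E'
from h import *
np.set_printoptions(precision=1,suppress=True)
ci=viewer.camera_info("wrist"); im=cv2.imread("pics/w5.png"); print(robot.observe()["t"])
W=lambda x,y,z: pix([*(O+x*u+y*v),z],ci)
for name,x,z in(("seated",6,104),("leaning",15.5,109.5)):
    print(name,W(x,97,z),W(x,-113,z))
print("lip",W(2,120,10),W(2,-120,10))
for z in(100,104,108,112):
    a=ray((144,69),ci,z);c=ray((508,69),ci,z);print(z,np.hypot(*(a-c)[:2]),[(a[:2]-O)@u,(c[:2]-O)@u],((a+c)[:2]/2-O)@v)
E
```

```text
36.5667
seated [142.6  67.5] [511.2  67.6]
leaning [137.3  45.2] [516.9  45.4]
lip [174.2 127.8] [458.1 128. ]
100 211.61691220521476 [np.float64(7.1031263477159445), np.float64(7.196583584555944)] -7.50155946660891
104 207.37488220661302 [np.float64(5.132893415417355), np.float64(5.224477227311631)] -7.467885183741306
108 203.13285220801134 [np.float64(3.1626604831187386), np.float64(3.252370870067304)] -7.434210900873805
112 198.89082220940963 [np.float64(1.1924275508201352), np.float64(1.2802645128229777)] -7.400536618006196
```

The edge is at row 69. A seated carton predicts 67.5 and a leaning one 45, so it is seated and square, at y about -7.5 mm. The robot is clear of it, so I'm handing in.

```bash
python3 -c "
from h import *
print(robot.job_done())"
```

```text
the job is handed in; nothing more can be done
None
```

The carton was pushed square to the lip, tipped over it with the tear-out panel facing out, and pushed home; it stands upright behind the lip, about 7.5 mm off centre (15 allowed). The highest push force read was about 11 N, and I handed it in at about 37 s.

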